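# Put the piled test pieces back in their nests

## Robot

A 7-joint arm with a two-finger parallel gripper is mounted at the origin on the work surface. World frame = base frame: x ahead of the robot, y to its left, z up, the work surface at z = 0. Lengths are in m, angles in rad, forces in N, time in s.
With the tool pointing down it reaches from about 0.425 to 0.875 m from the base axis. Payload 8.4 kg.
Tool frame: the origin (TCP) lies at the very end of the fingers, on their centre line; the grasp point (between the pads) lies 19 mm behind it; z points along the fingers, x is the direction in which the jaws open and shut, and the axes are right-handed (so a half turn about z gives the same grasp; the last joint's range is limited). The gripper opens to 85 mm and grips with 20 to 120 N. Pads are 22 mm wide; open, the fingers measure 114 mm over their backs; the gripper's body (76 mm by 85 mm) begins 54 mm behind the grasp point. The pads swing forward as they close: fully open they stand 13 mm farther back than shut.
Start: joints at [1.157, 0.333, 0.04, 1.465, -0.013, 1.343, -0.059], TCP at [0.201, -0.618, 0.231] pointing down, gripper open.
Joint ranges: [-2.58, 2.58], [-0.38, 2.09], [-1.3, 1.39], [0.25, 2.4], [-1.5, 4.64], [0.08, 2.09], [-2.65, 2.65]. Speed limits (rad/s): [2.22, 2.22, 2.79, 2.79, 3.14, 3.14, 3.14].

## Interface

Orientations are given as [roll, pitch, yaw] about the fixed x, y, z axes, in that order (R = Rz(yaw) Ry(pitch) Rx(roll)).
In Python, from workcell import arm, viewer gives the robot as it stands. The module is installed in compiled form; this text tells all that it offers.
- The arm moves only by the shell command python3 -m handwheel 'ROWS' [FORCE]. ROWS is a JSON object of lists of equal length, an entry for each row: "grip": the finger opening in cm, from 0 to 8.54; "offset": the shift along the world's x, y, z in cm, a list of three; "spin": the turn about the world's z in rad. In form: {"grip": [grip, ...], "offset": [[tx, ty, tz], ...], "spin": [spin, ...]}. A call has 1 to 5 rows; each row shifts and turns the pose as measured when the row begins; what a row does not reach is not made up. A row lasts 1/10 s, in which the tool goes at most 50 mm and 8.59 degrees, less where a joint would pass 70% of its speed; a pose out of reach is approached as far as the arm can. A call is refused whole if a number of a shift passes 5 or a number of a turn 0.15, either way. A call with a gripper value outside its range is refused whole. The fingers move at their own pace and stop on an object; FORCE is the grip in N (left out, the last holds). Time passes only in rows, so rows that do not move let the fingers close. It gives the time, the measured TCP pose, the force and the opening at its end, in the units of the state.
- arm.observe(): the state, without advancing time (a new reading comes with each control period).
- viewer.snapshot(name): name is "scene" or "top" or "wrist"; returns (picture, depth): 480x640x3 uint8, red, green, blue; 480x640 float32, m along the optical axis (not along the pixel's ray), 0 where there is no reading.
- viewer.camera_params(name): a dict with "mtx" (3x3 intrinsics, pixels), "eye" and "attitude" of the camera in the world. Camera axes: x right, y up, looking along -z (the intrinsics and any distortion apply to the point x, -y, -z); pixel columns grow to the right and rows downward; lengths in m; the calibration is good to about 2 mm. A picture is of the moment at which its call begins: read the wrist's pose just before it. camera_params takes no time and is no camera call; for the wrist camera it gives the pose at the moment of the call.
- arm.finish_job(): hands the job in, once; it reports no verdict.
Trained networks look in the newest picture that a camera, given by its name, has taken for a name from the list of things; names that differ only in an ending like _2 or _b are one class to them, and where a whole thing is asked for, a point or a joint stands for the part that bears it (a point fixed in the world has none). Each returns a list of dicts, best first, with "p" (0 to 1); they miss things now and then, are a little off and sometimes report something else, mostly with a low value. They report only what shows in the picture. A call takes as long as a camera call.
- viewer.find_in(query, camera): "bbox" ([left, top, right, bottom] in pixels, round what is visible of it).
- viewer.silhouettes(query, camera): "pixels" (480x640 bool, what is visible of it) and "bbox" ([left, top, right, bottom] in pixels, round what is visible of it).
- viewer.place_of(query, camera): "position" ([column, row] in pixels: a listed point, or the origin of a listed thing).
The state is a dict: "clock": time; "joint_pos": joint angles; "dq": joint speeds; "effort": joint torques, N m; "tcp_pos": TCP position; "orientation": TCP orientation; "ft_force": force on the tool from outside, world axes, zero at the start; "torque": the same for the moment, N m; "finger_gap": opening from 0.0 (shut) to 1.0 (fully open).
Only numpy, scipy, OpenCV 4.12 (cv2) and the standard library are available. Lean on these libraries where they do the work, as an engineer would, in place of code of your own. Each camera call takes 0.05 s, during which the arm holds its last target. There are 200 camera calls.

## Task

The hardness-test pieces have been left in two piles on the bench. Take the piles apart and put each of the five pieces into the wooden nest whose recess has its shape and size, lying flat on the nest's floor inside the rim. Keep every piece upright all the time, never toppling it, and set it down gently: do not let any of them drop.

Things in the scene. Friction and masses are not known exactly. Their poses are not given: they have to be found in the camera images.
- square_block_mid (a point): Centre (half-way up) of the big square dark steel test block, 60 x 60 mm and 30 mm tall. Axes x and y run along its sides, z up. It stands on the bench as the bottom of one pile. 0.5 to 0.8 kg.
- round_block_mid (a point): Centre (half-way up) of the big round dark steel test block, 62 mm diameter and 30 mm tall, z up. It stands on the bench as the bottom of the other pile. 0.4 to 0.7 kg.
- hex_piece_mid (a point): Centre (half-way up) of the hexagonal aluminium piece, 42 mm across flats (48.5 mm across corners) and 28 mm tall, z up; its x axis is square to one pair of flats. It lies on one of the two big blocks, either one.
- oblong_piece_mid (a point): Centre (half-way up) of the oblong bright steel piece, 52 mm (along its x) by 30 mm (along its y) and 28 mm tall (z up). It lies on the other big block, either one. 0.2 to 0.4 kg.
- mount_mid (a point): Centre (half-way up) of the small round specimen mount: black resin cylinder with a bright metal face on top, 30 mm diameter and 26 mm tall, z up. It lies on top of the hexagonal piece.
- square_nest: Low wooden nest fixed to the bench, big square recess 76 x 76 mm inside, for the big square block; x and y along its sides. Origin: centre of its underside, on the bench; z up. Grey floor 2 mm above the bench, rim 9 mm wide with its top 5 mm above the bench (so 3 mm above the floor).
- round_nest: Low wooden nest fixed to the bench, big round recess 78 mm across, for the big round block. Origin: centre of its underside, on the bench; z up. Grey floor 2 mm above the bench, rim 9 mm wide with its top 5 mm above the bench (so 3 mm above the floor).
- hex_nest: Low wooden nest fixed to the bench, hexagonal recess 58 mm across flats, for the hexagonal piece; x is square to one pair of flats. Origin: centre of its underside, on the bench; z up. Grey floor 2 mm above the bench, rim 9 mm wide with its top 5 mm above the bench (so 3 mm above the floor).
- oblong_nest: Low wooden nest fixed to the bench, oblong recess 68 mm (along x) by 46 mm (along y), for the oblong piece. Origin: centre of its underside, on the bench; z up. Grey floor 2 mm above the bench, rim 9 mm wide with its top 5 mm above the bench (so 3 mm above the floor).
- mount_nest: Low wooden nest fixed to the bench, small round recess 46 mm across, for the small round mount. Origin: centre of its underside, on the bench; z up. Grey floor 2 mm above the bench, rim 9 mm wide with its top 5 mm above the bench (so 3 mm above the floor).

How it is judged:
At the end, for the whole second after the job is handed in: Each of the five pieces lies released and at rest in its own nest: centre within 13 mm of the nest's centre seen from above, resting on the floor of the recess (centre not more than 1.5 mm higher than when lying flat there), tilted less than 0.05 rad (horizontal distance between square_block_mid and square_nest below 0.013 m and height (world z) of each of square_block_mid, round_block_mid below 0.0185 m and angle between each of square_block_mid, round_block_mid, hex_piece_mid, oblong_piece_mid, mount_mid's own z axis and vertical below 0.05 rad and linear speed of each of square_block, round_block, hex_piece, oblong_piece, mount below 0.02 m/s and contact force between the fingers and square_block below 0.1 N and horizontal distance between round_block_mid and round_nest below 0.013 m and contact force between the fingers and round_block below 0.1 N and horizontal distance between hex_piece_mid and hex_nest below 0.013 m and height (world z) of each of hex_piece_mid, oblong_piece_mid below 0.0175 m and contact force between the fingers and hex_piece below 0.1 N and horizontal distance between oblong_piece_mid and oblong_nest below 0.013 m and contact force between the fingers and oblong_piece below 0.1 N and horizontal distance between mount_mid and mount_nest below 0.013 m and height (world z) of mount_mid below 0.0165 m and contact force between the fingers and mount below 0.1 N); the robot touches nothing.
It fails at once if a piece is toppled (tilted more than 0.6 rad) (angle between any of square_block_mid, round_block_mid, hex_piece_mid, oblong_piece_mid, mount_mid's own z axis and vertical above 0.6 rad).
It fails at once if a piece is dropped or thrown: it moves faster than 0.6 m/s (a fall of about 2 cm) with no finger on it ((linear speed of square_block above 0.6 m/s and contact force between the fingers and square_block below 0.05 N) or (linear speed of round_block above 0.6 m/s and contact force between the fingers and round_block below 0.05 N) or (linear speed of hex_piece above 0.6 m/s and contact force between the fingers and hex_piece below 0.05 N) or (linear speed of oblong_piece above 0.6 m/s and contact force between the fingers and oblong_piece below 0.05 N) or (linear speed of mount above 0.6 m/s and contact force between the fingers and mount below 0.05 N)).
It also fails if it takes over 120 s, if anything falls off the work surface, if the arm or the gripper's body presses on something with over 40 N, if the wrist force passes 120 N, or if a joint passes its speed limit or range.

## Working session

There is one attempt and no reset: what is moved stays moved. The work goes in short steps, Python scripts to look and compute and a shell command to move; the robot and the scene stay as the last step left them, time stands still between calls to the robot, and variables do not carry over. Pictures are saved under pics/ and viewed, about 12 in all and at most 16, crops included, and the job is handed in when it is done.

```bash
mkdir -p pics; cat > h.py <<'E'
import numpy as np, cv2
from workcell import arm, viewer
def shot(n,f=None):
    p=viewer.camera_params(n); a,d=viewer.snapshot(n)
    if f: cv2.imwrite('pics/'+f,a[:,:,::-1])
    return a,d,p
def rot(p):
    A=np.array(p['attitude'],float)
    if A.shape==(3,3): return A
    from scipy.spatial.transform import Rotation as R
    return R.from_euler('xyz',A).as_matrix() if A.size==3 else R.from_quat(A).as_matrix()
def ray(p,u,v):
    K=np.array(p['mtx']); c=np.array([(u-K[0,2])/K[0,0],-(v-K[1,2])/K[1,1],-1.])
    return rot(p)@c
def atz(p,u,v,z):
    r=ray(p,u,v); e=np.array(p['eye']); return e+r*(z-e[2])/r[2]
def cloud(p,d):
    K=np.array(p['mtx']); v,u=np.mgrid[:480,:640]
    c=np.stack([(u-K[0,2])/K[0,0]*d,-(v-K[1,2])/K[1,1]*d,-d],-1)
    return c@rot(p).T+np.array(p['eye'])
E
python3 - <<'E'
from h import *
s=arm.observe(); print(s['tcp_pos'],s['orientation'],s['clock'],s['ft_force'])
a,d,p=shot('top','top0.png'); print(p)
C=cloud(p,d)
shot('scene','scene0.png')
for n in ['square_block_mid','round_block_mid','hex_piece_mid','oblong_piece_mid','mount_mid','square_nest','round_nest','hex_nest','oblong_nest','mount_nest']:
    r=viewer.place_of(n,'top'); h={'square_block_mid':.015,'round_block_mid':.015,'hex_piece_mid':.044,'oblong_piece_mid':.044,'mount_mid':.071}.get(n,0.)
    for q in r[:2]:
        u,v=q['position']; print(n,round(q['p'],2),np.round([u,v]),atz(p,u,v,h).round(3),C[int(v),int(u)].round(3))
E
```

```text
[ 0.20109815 -0.61762014  0.23041392] [ 3.14150077e+00  1.63461056e-03 -1.25598712e+00] 0.0 [ 0.63017423  1.05373238 -0.36835327]
{'mtx': array([[521.22955569,   0.        , 317.6032906 ],
       [  0.        , 521.22955569, 242.15624047],
       [  0.        ,   0.        ,   1.        ]]), 'eye': array([0.44271961, 0.0194667 , 0.8841664 ]), 'attitude': array([ 0.10935717, -0.00635915, -1.56689803])}
square_block_mid 0.96 [195. 194.] [0.619 0.223 0.015] [0.611 0.214 0.058]
round_block_mid 0.95 [272. 299.] [0.444 0.089 0.015] [0.445 0.084 0.084]
hex_piece_mid 0.89 [272. 299.] [0.442 0.086 0.044] [0.443 0.084 0.082]
hex_piece_mid 0.56 [333. 185.] [ 0.63  -0.01   0.044] [ 0.641 -0.01   0.002]
oblong_piece_mid 0.59 [189. 191.] [0.618 0.225 0.044] [0.617 0.221 0.06 ]
oblong_piece_mid 0.55 [467. 301.] [ 0.441 -0.226  0.044] [ 0.441 -0.237  0.004]
mount_mid 0.73 [270. 298.] [0.445 0.089 0.071] [0.446 0.088 0.085]
square_nest 0.8 [468. 300.] [ 0.443 -0.241  0.   ] [ 0.443 -0.24   0.001]
round_nest 0.76 [454. 183.] [ 0.644 -0.221  0.   ] [ 0.645 -0.219  0.002]
oblong_nest 0.76 [382. 300.] [ 0.442 -0.095  0.   ] [ 0.442 -0.093  0.004]
oblong_nest 0.26 [334. 183.] [ 0.643 -0.014  0.   ] [ 0.644 -0.014  0.004]
mount_nest 0.92 [173. 281.] [0.473 0.258 0.   ] [0.473 0.258 0.002]
```

View pics/top0.png

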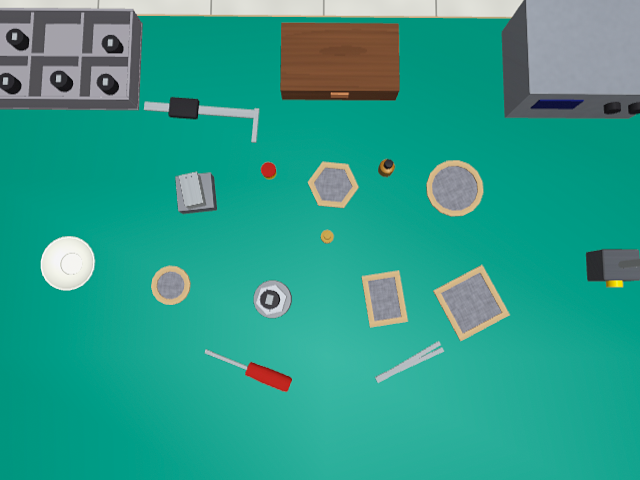

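View pics/scene0.png

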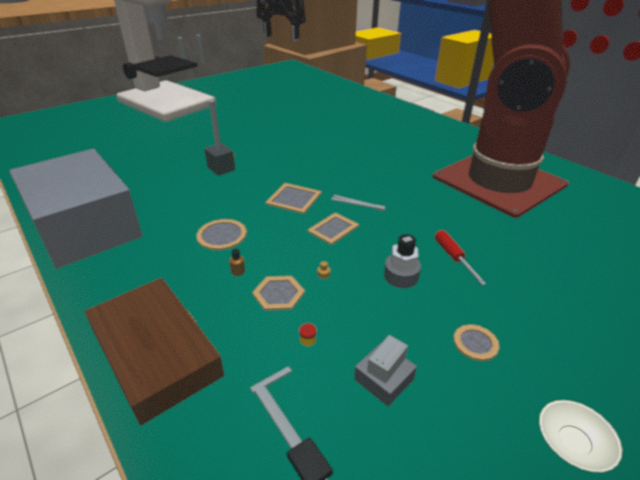

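The top view shows the nests: square (472,302), oblong (385,298), round (455,187), hex (333,185) and mount (171,285). The piles are at (195,193), oblong on square, and (272,299), mount on hex on round. Next I measure outlines and angles.

```bash
cat > meas.py <<'E'
from h import *
def outline(p,mask,z):
    c=max(cv2.findContours(mask.astype(np.uint8),cv2.RETR_EXTERNAL,cv2.CHAIN_APPROX_NONE)[0],key=cv2.contourArea)
    W=np.array([atz(p,u,v,z)[:2] for u,v in c[:,0]]).astype(np.float32)
    (cx,cy),(w,h),an=cv2.minAreaRect(W*1000); m=cv2.moments((W*1000).reshape(-1,1,2))
    return 'rect c',np.round([cx,cy]),'size',np.round([w,h]),'ang',round(an,1),'centroid',np.round([m['m10']/m['m00'],m['m01']/m['m00']]),'area',round(m['m00']), W
def hexang(W):
    q=W-W.mean(0); th=np.arange(0,60,1)
    wd=[max(np.ptp(q@[np.cos(np.radians(t+k)),np.sin(np.radians(t+k))]) for k in (0,60,120)) for t in th]
    return th[int(np.argmin(wd))],min(wd)
E
python3 - <<'E'
from meas import *
a,d,p=shot('top'); C=cloud(p,d)
hsv=cv2.cvtColor(a,cv2.COLOR_RGB2HSV)
wood=((hsv[...,0]>8)&(hsv[...,0]<28)&(hsv[...,1]>60)&(hsv[...,2]>120)).astype(np.uint8)
for n,(u,v) in dict(square=(472,302),oblong=(385,298),round=(455,187),hex=(333,185),mount=(171,285)).items():
    m=np.zeros_like(wood); m[v-45:v+45,u-43:u+43]=1
    if n=='hex': m[:,375:]=0
    m=cv2.morphologyEx(wood*m,cv2.MORPH_CLOSE,np.ones((3,3)))
    o=outline(p,m,.005); print(n,*o[:-1]); 
    if n=='hex':print(hexang(o[-1]))
for n,(u,v),z in [('oblong',(191,190),.058),('sq',(195,192),.03),('mount',(270,299),.084),('hex',(272,299),.058),('round',(272,299),.03)]:
    m=np.zeros((480,640),np.uint8); m[v-30:v+30,u-30:u+30]=1
    m&=(abs(C[...,2]-z)<.010)|((C[...,2]>z)&(C[...,2]<.12))
    o=outline(p,m,z); print(n,*o[:-1])
    if n=='hex':print(hexang(o[-1]))
E
```

```text
square rect c [ 439. -243.] size [94. 95.] ang 27.7 centroid [ 439. -243.] area 8658
oblong rect c [444. -98.] size [85. 63.] ang 9.2 centroid [444. -98.] area 5172
round rect c [ 634. -221.] size [94. 95.] ang 0.3 centroid [ 634. -220.] area 7126
hex rect c [639. -11.] size [75. 85.] ang 54.5 centroid [639. -11.] area 4798
(np.int64(54), np.float64(0.07628127812828522))
mount rect c [466. 261.] size [64. 63.] ang 83.1 centroid [466. 261.] area 3102
oblong rect c [618. 219.] size [54. 31.] ang 12.9 centroid [618. 219.] area 1564
sq rect c [621. 219.] size [65. 62.] ang 6.8 centroid [620. 220.] area 3624
mount rect c [442.  88.] size [29. 28.] ang 63.9 centroid [442.  88.] area 640
hex rect c [442.  88.] size [47. 42.] ang 45.6 centroid [442.  88.] area 1452
(np.int64(13), np.float64(0.04245915396936922))
round rect c [442.  89.] size [60. 60.] ang 0.6 centroid [443.  89.] area 2830
```

```bash
python3 - <<'E'
import cv2
a=cv2.imread('pics/top0.png')
c=cv2.hconcat([cv2.resize(a[150:230,155:235],(400,400),interpolation=3),cv2.resize(a[258:338,232:312],(400,400),interpolation=3)])
cv2.imwrite('pics/crop0.png',c)
E
```

```text
(no output)
```

View pics/crop0.png

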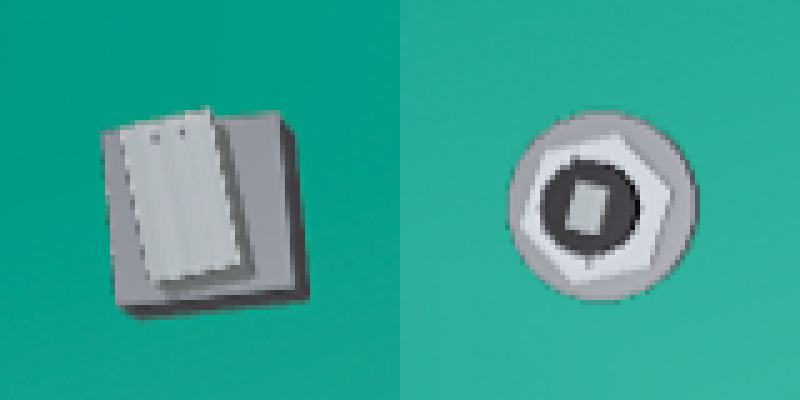

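Crop: the oblong (jaw axis ≈103°) lies off-centre on the square block (≈5.5°), and the mount is central on the hex (flats ≈13°). Before moving I check what is tall along the way.

```bash
python3 - <<'E'
from h import *
a,d,p=shot('scene'); C=cloud(p,d); ok=(d>0)
a,d2,p2=shot('top'); C2=cloud(p2,d2)
P=np.concatenate([C[ok],C2[d2>0]])
for x in np.arange(.15,.8,.1):
    print(round(x,2),[ (lambda q: int(1000*np.percentile(q,99)) if len(q)>5 else -1)(P[(abs(P[:,0]-x)<.05)&(abs(P[:,1]-y)<.05)][:,2]) for y in np.arange(-.75,.35,.1)])
E
```

```text
0.15 [5, 5, 343, 5, 5, 5, 6, 15, 15, 13, 5]
0.25 [4, 339, 340, 5, 5, 5, 4, 4, 5, 4, 4]
0.35 [4, 4, 5, 5, 5, 7, 7, 7, 27, 26, 4]
0.45 [4, 4, 5, 103, 5, 8, 8, 8, 86, 80, 8]
0.55 [4, 3, 5, 151, 5, 7, 5, 14, 18, 10, 59]
0.65 [4, 3, 5, 5, 5, 7, 40, 48, 24, 31, 60]
0.75 [3, 4, 111, 113, 113, 4, 46, 47, 47, 7, 15]
```

```bash
python3 -m handwheel '{"grip":[6,6,6,6,6],"offset":[[1.8,4,0],[1.8,4,0],[1.8,4,0],[1.8,4,0],[1.8,4,0]],"spin":[0.09,0.09,0.09,0.09,0.08]}' 40
python3 -m handwheel '{"grip":[6,6,6,6,6],"offset":[[1.8,4,0],[1.8,4,0],[1.8,4,0],[2,4,0],[2,4,0]],"spin":[0,0,0,0,0]}'
```

```text
clock: 1.25
tcp_pos: [0.2883, -0.4161, 0.2297]
orientation: [3.138, -0.0, -0.811]
ft_force: [0.4, -0.2, 0.6]
finger_gap: 0.705
clock: 1.75
tcp_pos: [0.3844, -0.2077, 0.2311]
orientation: [3.137, -0.005, -0.808]
ft_force: [0.6, -0.5, -0.0]
finger_gap: 0.702
```

```bash
python3 -m handwheel '{"grip":[6,6,6,6,6],"offset":[[2,4,0],[2,4,0],[2,4,0],[1,4.5,0],[-0.5,4.5,0]],"spin":[0,0,0,0,0]}'
python3 -m handwheel '{"grip":[6,6,6,6,6],"offset":[[-0.7,4.5,-2],[-0.4,3.8,-4],[0,0,0],[0,0,0],[0,0,0]],"spin":[0,0,0,0,0]}'
cat > wr.py <<'E'
import sys
from meas import *
f,x,y,zs=sys.argv[1],float(sys.argv[2]),float(sys.argv[3]),[float(z) for z in sys.argv[4:]]
a,d,p=shot('wrist',f); C=cloud(p,d); print(arm.observe()['tcp_pos'],p['eye'])
for z in zs:
    m=(abs(C[...,2]-z)<.006)&(np.hypot(C[...,0]-x,C[...,1]-y)<.06)&(d>0)
    if m.sum()<50: print(z,'none');continue
    o=outline(p,cv2.morphologyEx(m.astype(np.uint8),cv2.MORPH_CLOSE,np.ones((3,3))),z); print(z,*o[:-1],hexang(o[-1]))
E
python3 wr.py w1.png .442 .088 .084 .058
```

```text
clock: 2.25
tcp_pos: [0.453, 0.0112, 0.233]
orientation: [3.14, -0.009, -0.809]
ft_force: [0.6, 0.6, -0.3]
finger_gap: 0.704
clock: 2.75
tcp_pos: [0.4419, 0.0987, 0.1781]
orientation: [-3.139, -0.013, -0.799]
ft_force: [0.4, -0.7, 0.0]
finger_gap: 0.706
[0.44227627 0.09832718 0.17843216] [0.48955857 0.14607965 0.32092671]
0.084 rect c [443.  89.] size [30. 29.] ang 44.1 centroid [443.  89.] area 682 (np.int64(21), np.float64(0.030273197038309267))
0.058 rect c [445.  91.] size [41. 42.] ang 45.4 centroid [447.  94.] area 580 (np.int64(13), np.float64(0.043135750859933084))
```

View pics/w1.png

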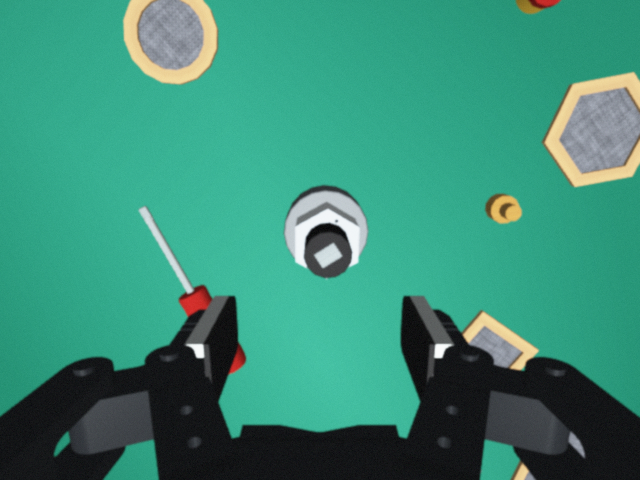

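Wrist view: mount at (328,253), on the hex; hex flats face the jaws. Both measurements agree (443,89) mm. I go down.

```bash
python3 -m handwheel '{"grip":[6,6,6,6,6],"offset":[[0.1,-0.9,-3],[0,0,-4],[0,0,-3],[0,0,-1.2],[0,0,0]],"spin":[0,0,0,0,0]}' 30
python3 -m handwheel '{"grip":[2,2,2,2,2],"offset":[[0,0,0],[0,0,0],[0,0,0],[0,0,0],[0,0,0]],"spin":[0,0,0,0,0]}' 30
python3 -m handwheel '{"grip":[2,2],"offset":[[0,0,0.5],[0,0,0.5]],"spin":[0,0]}' 30
```

```text
clock: 3.3
tcp_pos: [0.4484, 0.0831, 0.0677]
orientation: [-3.133, -0.021, -0.811]
ft_force: [0.6, -0.3, 0.6]
finger_gap: 0.704
clock: 3.8
tcp_pos: [0.4521, 0.0828, 0.0728]
orientation: [-3.128, -0.026, -0.814]
ft_force: [0.6, 0.1, -0.5]
finger_gap: 0.337
clock: 4.0
tcp_pos: [0.4519, 0.0828, 0.0833]
orientation: [-3.128, -0.026, -0.813]
ft_force: [-0.6, 0.4, -0.8]
finger_gap: 0.334
```

```bash
python3 - <<'E'
from h import *
s=arm.observe(); print(np.round(s['joint_pos'],3),s['finger_gap'],np.round(s['ft_force'],2),np.round(s['dq'],3),s['tcp_pos'],s['orientation'])
shot('wrist','w2.png')
E
```

```text
[ 0.445  0.132 -0.768  2.073  0.134  0.955 -1.207] 0.33395573933900596 [-0.58  0.42 -0.83] [ 0.035 -0.091 -0.012 -0.046 -0.085  0.111  0.076] [0.45187918 0.08283026 0.08329618] [-3.12826996 -0.0261395  -0.81314938]
```

View pics/w2.png

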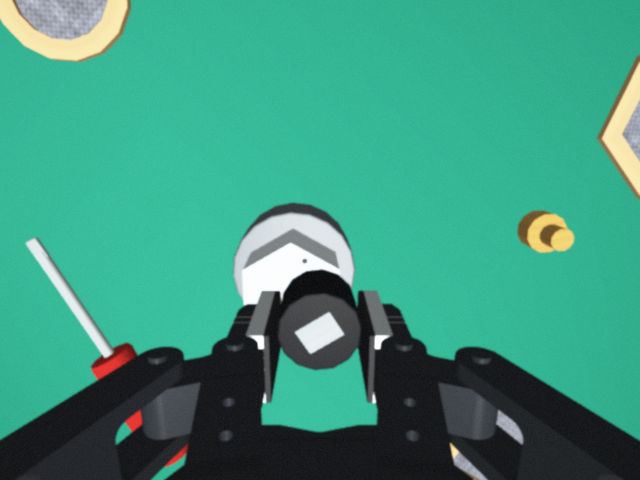

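Held, with the mount centred between the pads. The pose drifted about 5 mm while going down, so I'll check before closing next time. On to the mount nest.

```bash
python3 -m handwheel '{"grip":[2,2,2,2,2],"offset":[[0,0,2],[0,0,2],[0.3,3.5,0],[0.4,3.5,0],[0.3,3.5,0]],"spin":[0,0,0,0,0]}' 
python3 -m handwheel '{"grip":[2,2,2,2,2],"offset":[[0.4,3.5,0],[0,3,0],[0,0.8,0],[0,0,0],[0,0,0]],"spin":[0,0,0,0,0]}'
python3 - <<'E'
from h import *
s=arm.observe(); print(s['tcp_pos'],s['orientation'])
a,d,p=shot('wrist'); C=cloud(p,d); t=s['tcp_pos']
m=(d>0)&(abs(C[...,2]-t[2]-.02)<.012)&(np.hypot(C[...,0]-t[0],C[...,1]-t[1])<.05)
for n in('mount_mid','mount_nest'):
    for q in viewer.place_of(n,'wrist')[:1]:
        u,v=q['position']; print(n,q['p'],u,v,atz(p,u,v,0 if 'nest' in n else t[2]+.006),C[int(v),int(u)])
E
```

```text
clock: 4.55
tcp_pos: [0.4634, 0.1852, 0.1273]
orientation: [-3.128, -0.031, -0.824]
ft_force: [0.7, 0.0, -1.0]
finger_gap: 0.335
clock: 5.05
tcp_pos: [0.4668, 0.2653, 0.1285]
orientation: [-3.125, -0.029, -0.819]
ft_force: [-0.5, -0.2, -2.0]
finger_gap: 0.332
[0.46682945 0.26533681 0.12852828] [-3.12546181 -0.02898895 -0.81886569]
mount_mid 0.61 315.0 319.5 [0.46655075 0.26561737 0.13452828] [0.46902292 0.26811397 0.14153268]
mount_nest 0.59 311.0 239.2 [0.46347957 0.26278942 0.        ] [0.46383521 0.26313975 0.00140575]
```

```bash
python3 -m handwheel '{"grip":[2,2,2,2,2],"offset":[[-0.2,-0.4,-3],[0,0,-3],[0,0,-2],[0,0,-1],[0,0,0]],"spin":[0,0,0,0,0]}' 
```

```text
clock: 5.7
tcp_pos: [0.4679, 0.2545, 0.0373]
orientation: [-3.124, -0.034, -0.829]
ft_force: [0.2, -0.1, -0.5]
finger_gap: 0.333
```

```bash
python3 -m handwheel '{"grip":[2,2,2,2],"offset":[[-0.3,0.7,-0.5],[0,0,-0.6],[0,0,-0.4],[0,0,0]],"spin":[0,0,0,0]}' ;python3 -m handwheel '{"grip":[2,2],"offset":[[0,0,-0.2],[0,0,-0.1]],"spin":[0,0]}' 
```

```text
clock: 6.1
tcp_pos: [0.4664, 0.2625, 0.0238]
orientation: [-3.12, -0.036, -0.83]
ft_force: [-0.1, -0.8, -0.3]
finger_gap: 0.335
clock: 6.3
tcp_pos: [0.4668, 0.2628, 0.0213]
orientation: [-3.119, -0.036, -0.83]
ft_force: [-0.1, 0.5, -0.5]
finger_gap: 0.337
```

```bash
python3 -m handwheel '{"grip":[2,2,2],"offset":[[0,0,-0.3],[0,0,-0.2],[0,0,0]],"spin":[0,0,0]}' ;python3 -m handwheel '{"grip":[2,2],"offset":[[0,0,-0.2],[0,0,-0.1]],"spin":[0,0]}' 
```

```text
clock: 6.6
tcp_pos: [0.4671, 0.2627, 0.016]
orientation: [-3.119, -0.036, -0.83]
ft_force: [0.3, -0.0, -0.3]
finger_gap: 0.334
clock: 6.8
tcp_pos: [0.4676, 0.2631, 0.0142]
orientation: [-3.118, -0.037, -0.831]
ft_force: [-8.0, -5.2, 24.6]
finger_gap: 0.332
```

Touched down (24 N). Release, rise and check.

```bash
python3 -m handwheel '{"grip":[6,6,6,6],"offset":[[0,0,0.05],[0,0,0],[0,0,0],[0,0,0]],"spin":[0,0,0,0]}' ;python3 -m handwheel '{"grip":[6,6,6,6,6],"offset":[[0,0,1],[0,0,3],[0,0,4],[0,0,4],[0,0,0]],"spin":[0,0,0,0,0]}'
python3 wr.py w3.png .466 .261 .028
python3 - <<'E'
from meas import *
a,d,p=shot('top','top1.png'); C=cloud(p,d)
for n,(x,y),z in [('mount',(.466,.261),.028),('hex',(.443,.089),.058),('round',(.443,.089),.03)]:
    m=(np.hypot(C[...,0]-x,C[...,1]-y)<.05)&(C[...,2]>z-.01)&(C[...,2]<.1)
    o=outline(p,m,z); print(n,*o[:-1],hexang(o[-1]))
print(arm.observe()['joint_pos'].round(2) if hasattr(arm.observe()['joint_pos'],'round') else arm.observe()['joint_pos'])
E
```

```text
clock: 7.2
tcp_pos: [0.4679, 0.2633, 0.015]
orientation: [-3.118, -0.038, -0.831]
ft_force: [-0.3, -0.1, -0.6]
finger_gap: 0.702
clock: 7.7
tcp_pos: [0.4658, 0.2634, 0.1402]
orientation: [-3.12, -0.035, -0.829]
ft_force: [0.3, 0.4, -0.6]
finger_gap: 0.704
[0.46502983 0.26244209 0.13790673] [0.51068258 0.30991844 0.2841137 ]
0.028 rect c [468. 262.] size [30. 29.] ang 42.2 centroid [467. 262.] area 676 (np.int64(42), np.float64(0.029805099003757454))
mount rect c [468. 260.] size [28. 31.] ang 0.2 centroid [467. 260.] area 687 (np.int64(32), np.float64(0.031003209302517144))
hex rect c [442.  88.] size [42. 47.] ang 13.1 centroid [442.  88.] area 1453 (np.int64(12), np.float64(0.04246308037217003))
round rect c [442.  89.] size [60. 60.] ang 0.6 centroid [443.  89.] area 2830 (np.int64(12), np.float64(0.0608913462815038))
[ 0.16  0.26 -0.88  1.85  0.26  1.12 -1.64]
```

View pics/w3.png

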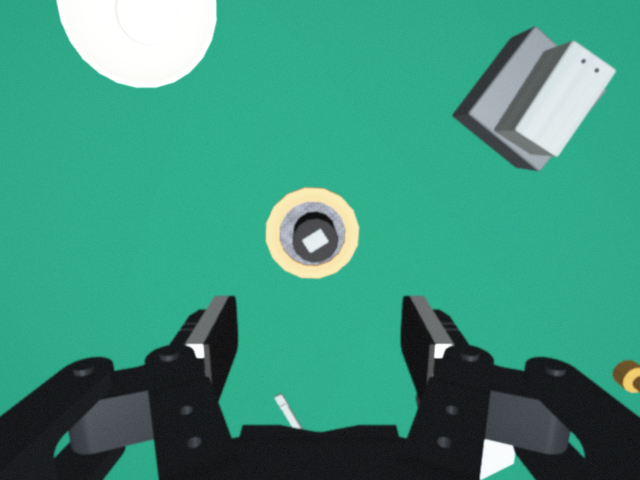

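Mount sits in its nest (315,237), within 2 mm. Next the oblong piece.

```bash
python3 -m handwheel '{"grip":[7,7,7,7,7],"offset":[[3.8,-1.1,1],[3.8,-1.1,0],[3.8,-1.1,0],[3.8,-1.1,0],[0,0,0]],"spin":[-0.13,-0.13,-0.13,-0.13,0]}' 60
python3 wr.py w4.png .618 .219 .058
```

```text
clock: 8.3
tcp_pos: [0.6175, 0.2132, 0.1396]
orientation: [-3.134, -0.038, -1.367]
ft_force: [0.4, 0.1, -0.1]
finger_gap: 0.827
[0.61497268 0.21497471 0.13938555] [0.68239693 0.23100241 0.28254667]
0.058 rect c [619. 220.] size [53. 30.] ang 13.0 centroid [619. 220.] area 1513 (np.int64(12), np.float64(0.052480261256012156))
```

```bash
python3 -m handwheel '{"grip":[7,7,7,7,7],"offset":[[0.2,0.5,-3],[0,0,-3],[0,0,-1.5],[0,0,0],[0,0,0]],"spin":[0.02,0,0,0,0]}' 60
```

```text
clock: 8.85
tcp_pos: [0.6116, 0.2227, 0.0593]
orientation: [3.141, -0.035, -1.331]
ft_force: [-0.9, -0.0, 0.4]
finger_gap: 0.817
```

```bash
python3 -m handwheel '{"grip":[7,7,7,7],"offset":[[0.7,-0.3,-1],[0,0,-1],[0,0,-0.3],[0,0,0]],"spin":[-0.013,0,0,0]}' 60
```

```text
clock: 9.25
tcp_pos: [0.6207, 0.2199, 0.0377]
orientation: [-3.138, -0.035, -1.346]
ft_force: [0.4, 0.3, 0.0]
finger_gap: 0.822
```

```bash
python3 -m handwheel '{"grip":[2,2,2,2,2],"offset":[[-0.1,0,0],[0,0,0],[0,0,0],[0,0,0],[0,0,0]],"spin":[0,0,0,0,0]}' 60
python3 -m handwheel '{"grip":[2,2,2,2,2],"offset":[[0,0,0.5],[0,0,1],[0,0,2],[0,0,3],[0,0,0]],"spin":[0,0,0,0,0]}'
```

```text
clock: 9.75
tcp_pos: [0.6199, 0.2204, 0.0389]
orientation: [-3.137, -0.035, -1.345]
ft_force: [-0.2, -0.2, -2.9]
finger_gap: 0.34
clock: 10.25
tcp_pos: [0.6188, 0.2202, 0.1071]
orientation: [-3.139, -0.035, -1.345]
ft_force: [0.2, 0.7, -1.3]
finger_gap: 0.335
```

```bash
python3 -m handwheel '{"grip":[2,2,2,2,2],"offset":[[-1,-3,1],[-1.5,-3.8,0.5],[-1.5,-3.8,0],[-1.5,-3.8,0],[-2,-3.8,0]],"spin":[-0.02,-0.02,-0.02,0,0]}'
python3 -m handwheel '{"grip":[2,2,2,2,2],"offset":[[-2.5,-3.8,0],[-2.5,-3.8,0],[-2.5,-3,0],[-2.5,-2.8,0],[0,0,0]],"spin":[0,0,0,0,0]}'
```

```text
clock: 10.75
tcp_pos: [0.5414, 0.0408, 0.1237]
orientation: [-3.135, -0.03, -1.397]
ft_force: [0.4, -0.9, -2.3]
finger_gap: 0.336
clock: 11.25
tcp_pos: [0.433, -0.104, 0.1232]
orientation: [-3.137, -0.033, -1.406]
ft_force: [-0.8, 0.1, -3.2]
finger_gap: 0.332
```

```bash
python3 -m handwheel '{"grip":[2,2,2,2,2],"offset":[[1.1,0.6,0],[0,0,-3],[0,0,-3],[0,0,-2],[0,0,0]],"spin":[0,0,0,0,0]}'
python3 - <<'E'
from meas import *
s=arm.observe(); print(s['tcp_pos'],s['orientation'])
a,d,p=shot('wrist','w5.png'); C=cloud(p,d); t=s['tcp_pos']
for n in('oblong_piece_mid','oblong_nest'):
    for q in viewer.silhouettes(n,'wrist')[:1]:
        z=.005 if 'nest' in n else t[2]+.019
        o=outline(p,q['pixels'],z); print(n,q['p'],*o[:-1])
E
```

```text
clock: 11.75
tcp_pos: [0.4502, -0.0939, 0.043]
orientation: [-3.129, -0.035, -1.404]
ft_force: [0.1, 0.5, -1.4]
finger_gap: 0.338
[ 0.4501931  -0.09388915  0.04299242] [-3.12897749 -0.03455561 -1.40398595]
oblong_piece_mid 0.72 rect c [453. -94.] size [59. 30.] ang 9.5 centroid [452. -94.] area 1683
oblong_nest 0.56 rect c [463. -95.] size [49. 65.] ang 8.7 centroid [471. -94.] area 1843
```

View pics/w5.png

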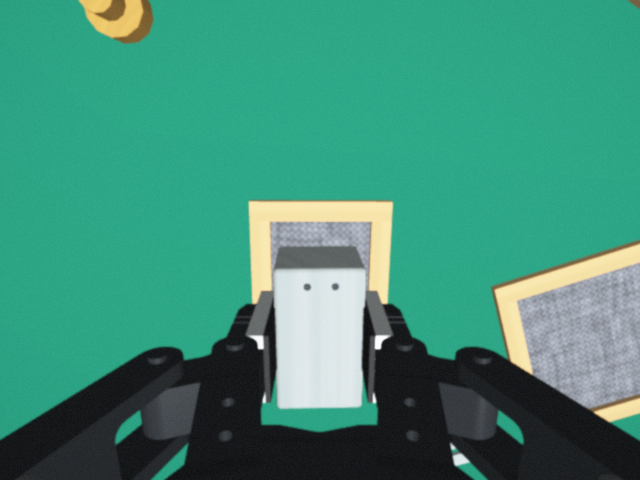

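Oblong is held straight above its nest, nest edges at (250–390, 203). I lower it.

```bash
python3 -m handwheel '{"grip":[2,2,2,2],"offset":[[-0.5,-0.4,-1],[0,0,-0.8],[0,0,-0.4],[0,0,0]],"spin":[0,0,0,0]}'
```

```text
clock: 12.3
tcp_pos: [0.449, -0.0996, 0.025]
orientation: [-3.12, -0.04, -1.405]
ft_force: [0.3, -0.6, -2.7]
finger_gap: 0.338
```

```bash
python3 -m handwheel '{"grip":[2,2,2,2],"offset":[[-0.5,0.1,-0.5],[0,0,-0.4],[0,0,-0.2],[0,0,0]],"spin":[0,0,0,0]}';python3 -m handwheel '{"grip":[2,2],"offset":[[0,0,-0.2],[0,0,-0.1]],"spin":[0,0]}'
```

```text
clock: 12.7
tcp_pos: [0.4435, -0.0987, 0.0134]
orientation: [-3.12, -0.04, -1.406]
ft_force: [0.7, 0.2, -3.2]
finger_gap: 0.337
clock: 12.9
tcp_pos: [0.4441, -0.0987, 0.0108]
orientation: [-3.12, -0.041, -1.406]
ft_force: [-4.7, 1.4, 13.2]
finger_gap: 0.341
```

```bash
python3 -m handwheel '{"grip":[7,7,7,7],"offset":[[0,0,-0.05],[0,0,0],[0,0,0],[0,0,0]],"spin":[0,0,0,0]}';python3 -m handwheel '{"grip":[7,7,7,7,7],"offset":[[0,0,1],[0,0,3],[0,0,4],[0.5,3.5,3],[0.5,4,0]],"spin":[0,0,0.15,0.15,0.15]}'
python3 -m handwheel '{"grip":[7,7,7,7,7],"offset":[[0,4,0],[0,4,0],[0,4,0],[-0.5,0.8,0],[0,0,0]],"spin":[0.12,0,0,0,0]}'
python3 wr.py w6.png .443 .088 .058 .03
python3 - <<'E'
from meas import *
a,d,p=shot('top','top1.png'); C=cloud(p,d)
for n,(x,y),z in [('oblong',(.444,-.098),.03)]:
    m=(np.hypot(C[...,0]-x,C[...,1]-y)<.05)&(C[...,2]>z-.01)&(C[...,2]<.06)
    o=outline(p,m,z); print(n,*o[:-1])
E
```

```text
clock: 13.3
tcp_pos: [0.4453, -0.0988, 0.0109]
orientation: [-3.118, -0.041, -1.406]
ft_force: [0.2, -0.2, -0.1]
finger_gap: 0.821
clock: 13.8
tcp_pos: [0.4541, -0.0252, 0.1268]
orientation: [-3.121, -0.042, -0.952]
ft_force: [1.1, 0.0, -0.5]
finger_gap: 0.825
clock: 14.3
tcp_pos: [0.4499, 0.1126, 0.1332]
orientation: [-3.114, -0.048, -0.815]
ft_force: [1.3, -0.3, 0.3]
finger_gap: 0.819
[0.45029289 0.11205957 0.13329727] [0.49216711 0.16057501 0.27746257]
0.058 rect c [443.  88.] size [50. 42.] ang 42.6 centroid [442.  89.] area 1557 (np.int64(13), np.float64(0.04380938906294536))
0.03 rect c [447.  94.] size [50. 61.] ang 49.6 centroid [451. 101.] area 981 (np.int64(25), np.float64(0.06085231197646525))
oblong rect c [443. -99.] size [52. 31.] ang 9.6 centroid [443. -99.] area 1478
```

```bash
python3 -m handwheel '{"grip":[7,7,7,7,7],"offset":[[-0.8,-2,-1],[0,0,-2.5],[0,0,-2],[0,0,-1],[0,0,0]],"spin":[0,0,0,0,0]}' 50
```

```text
clock: 14.9
tcp_pos: [0.444, 0.0815, 0.067]
orientation: [-3.115, -0.052, -0.83]
ft_force: [0.5, -0.2, -0.1]
finger_gap: 0.823
```

```bash
python3 -m handwheel '{"grip":[7,7,7,7],"offset":[[-0.4,0.8,-1.2],[0,0,-1.2],[0,0,-0.5],[0,0,0]],"spin":[0.01,0,0,0]}' 50
```

```text
clock: 15.3
tcp_pos: [0.442, 0.0874, 0.0387]
orientation: [-3.114, -0.054, -0.823]
ft_force: [-0.1, -0.9, 0.4]
finger_gap: 0.82
```

```bash
python3 -m handwheel '{"grip":[3,3,3,3,3],"offset":[[0,0.1,-0.1],[0,0,0],[0,0,0],[0,0,0],[0,0,0]],"spin":[0,0,0,0,0]}' 50
python3 -m handwheel '{"grip":[3,3,3,3,3],"offset":[[0,0,0.5],[0,0,1],[0,0,2],[0,0,3],[1,0,2]],"spin":[0,0,0,0,0]}'
```

```text
clock: 15.8
tcp_pos: [0.4433, 0.0881, 0.0392]
orientation: [-3.113, -0.055, -0.824]
ft_force: [-0.1, 0.1, -1.3]
finger_gap: 0.478
clock: 16.3
tcp_pos: [0.45, 0.0886, 0.1267]
orientation: [-3.117, -0.05, -0.822]
ft_force: [0.5, 0.2, -1.2]
finger_gap: 0.482
```

```bash
python3 -m handwheel '{"grip":[3,3,3,3,3],"offset":[[3,-2,0],[3.8,-2,0],[3.8,-2,0],[3.8,-2,0],[3.5,-1.8,0]],"spin":[-0.07,-0.07,-0.07,-0.06,-0.06]}'
python3 -m handwheel '{"grip":[3,3,3,3,3],"offset":[[0.7,-0.1,0],[0,0,-3],[0,0,-3],[0,0,-2],[0,0,0]],"spin":[0,0,0,0,0]}'
```

```text
clock: 16.8
tcp_pos: [0.6355, -0.011, 0.1364]
orientation: [-3.11, -0.06, -1.159]
ft_force: [0.2, 0.8, -0.3]
finger_gap: 0.478
clock: 17.3
tcp_pos: [0.6477, -0.0165, 0.0578]
orientation: [-3.105, -0.059, -1.167]
ft_force: [-1.2, -0.9, -0.8]
finger_gap: 0.481
```

```bash
python3 -m handwheel '{"grip":[3,3,3,3],"offset":[[-1,0.6,-1.2],[0,0,-1],[0,0,-0.6],[0,0,0]],"spin":[0.015,0,0,0]}'
```

```text
clock: 17.7
tcp_pos: [0.6396, -0.0104, 0.0338]
orientation: [-3.101, -0.061, -1.152]
ft_force: [-0.3, -0.0, -0.7]
finger_gap: 0.48
```

```bash
python3 -m handwheel '{"grip":[3,3,3,3],"offset":[[-0.1,0,-0.8],[0,0,-0.6],[0,0,-0.4],[0,0,0]],"spin":[0,0,0,0]}'
```

```text
clock: 18.1
tcp_pos: [0.6403, -0.011, 0.0162]
orientation: [-3.099, -0.062, -1.154]
ft_force: [0.0, 0.5, -1.6]
finger_gap: 0.477
```

```bash
python3 - <<'E'
from h import *
shot('wrist','w7.png'); print(arm.observe()['tcp_pos'])
E
```

```text
[ 0.64046535 -0.01101545  0.01650715]
```

View pics/w7.png

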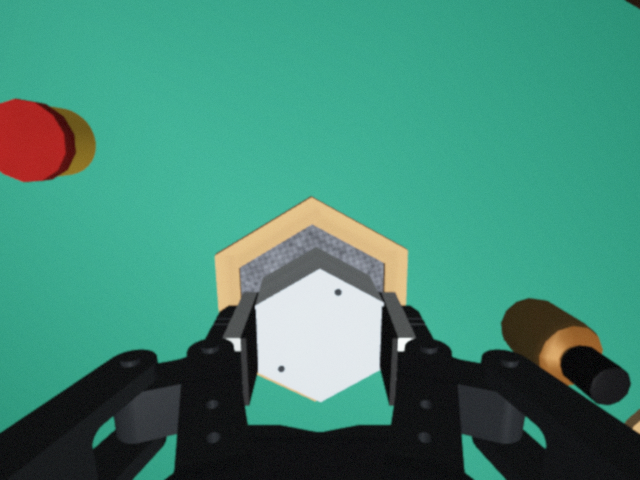

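Hex aligned with its nest (corners 215–408), and the bottle is clear of the right finger. I lower to contact.

```bash
python3 -m handwheel '{"grip":[3,3],"offset":[[0,0,-0.3],[0,0,-0.1]],"spin":[0,0]}'; python3 -m handwheel '{"grip":[3,3],"offset":[[0,0,-0.1],[0,0,-0.1]],"spin":[0,0]}'
```

```text
clock: 18.35
tcp_pos: [0.6408, -0.011, 0.0126]
orientation: [-3.098, -0.062, -1.154]
ft_force: [0.3, 0.3, -0.6]
finger_gap: 0.481
clock: 18.55
tcp_pos: [0.6411, -0.0109, 0.011]
orientation: [-3.098, -0.063, -1.154]
ft_force: [-4.1, -1.3, 10.6]
finger_gap: 0.482
```

```bash
python3 -m handwheel '{"grip":[7,7,7,7],"offset":[[0,0,0],[0,0,0],[0,0,0],[0,0,0]],"spin":[0,0,0,0]}';python3 -m handwheel '{"grip":[8.5,8.5,8.5,8.5,8.5],"offset":[[0,0,1],[0,0,3],[0,0,4],[0,2,4],[-0.3,4,0]],"spin":[0,0,-0.1,-0.1,-0.1]}'
python3 -m handwheel '{"grip":[8.5,8.5,8.5,8.5,8.5],"offset":[[-0.4,4,0],[-0.4,4,0],[-0.4,4,0],[0,3.8,0],[0,0,0]],"spin":[0,0,0,0,0]}'
python3 wr.py w8.png .620 .219 .03
python3 - <<'E'
from meas import *
a,d,p=shot('top','top2.png'); C=cloud(p,d)
for n,(x,y),z in [('hex',(.639,-.011),.03)]:
    m=(np.hypot(C[...,0]-x,C[...,1]-y)<.05)&(C[...,2]>z-.01)&(C[...,2]<.06)
    o=outline(p,m,z); print(n,*o[:-1],hexang(o[-1]))
E
```

```text
clock: 18.95
tcp_pos: [0.6416, -0.0108, 0.0116]
orientation: [-3.097, -0.063, -1.154]
ft_force: [-0.1, -0.5, -0.6]
finger_gap: 0.82
clock: 19.45
tcp_pos: [0.6377, 0.043, 0.137]
orientation: [-3.098, -0.061, -1.472]
ft_force: [1.2, 1.3, 0.6]
finger_gap: 0.997
clock: 19.95
tcp_pos: [0.6244, 0.2138, 0.1451]
orientation: [-3.09, -0.057, -1.472]
ft_force: [-0.1, 0.1, 1.0]
finger_gap: 0.994
[0.62523658 0.21076378 0.14511357] [0.68422157 0.22708897 0.29085411]
0.03 rect c [621. 221.] size [60. 60.] ang 6.7 centroid [621. 221.] area 3523 (np.int64(7), np.float64(0.0799717531056285))
hex rect c [639. -11.] size [44. 47.] ang 0.3 centroid [640. -11.] area 1525 (np.int64(54), np.float64(0.04420605125670708))
```

View pics/w8.png

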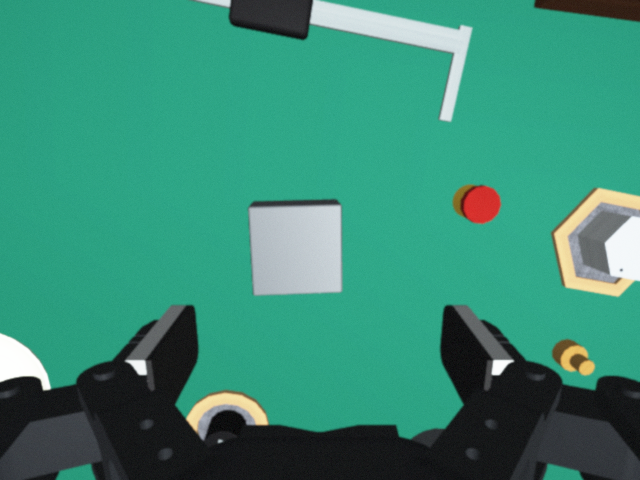

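Hex placed within 1 mm. Square block at (621,221) mm, 6.7°, seen at (297,250) px. I go down on it.

```bash
python3 -m handwheel '{"grip":[8.5,8.5,8.5,8.5,8.5],"offset":[[-0.4,1,-2],[0,0,-3.5],[0,0,-3],[0,0,-1.5],[0,0,0]],"spin":[0.015,0,0,0,0]}' 80
```

```text
clock: 20.55
tcp_pos: [0.6254, 0.2092, 0.0447]
orientation: [-3.085, -0.065, -1.472]
ft_force: [-1.1, 0.5, 0.2]
finger_gap: 0.997
```

```bash
python3 -m handwheel '{"grip":[8.5,8.5,8.5,8.5],"offset":[[-0.4,1.2,0],[0,0,-1],[0,0,-0.5],[0,0,0]],"spin":[0.015,0,0,0]}' 80
```

```text
clock: 20.95
tcp_pos: [0.6236, 0.2219, 0.0329]
orientation: [-3.08, -0.064, -1.458]
ft_force: [-0.2, 0.2, 0.0]
finger_gap: 0.993
```

```bash
python3 -m handwheel '{"grip":[8.5,8.5,8.5,8.5],"offset":[[-0.3,0.1,-1],[0,0,-0.8],[0,0,-0.3],[0,0,0]],"spin":[0.005,0,0,0]}' 80
```

```text
clock: 21.35
tcp_pos: [0.6207, 0.2229, 0.0106]
orientation: [-3.079, -0.064, -1.453]
ft_force: [0.9, 0.1, -0.5]
finger_gap: 0.995
```

```bash
python3 -m handwheel '{"grip":[5,5,5,5,5],"offset":[[0,-0.2,-0.1],[0,0,0],[0,0,0],[0,0,0],[0,0,0]],"spin":[0,0,0,0,0]}' 60
python3 -m handwheel '{"grip":[5,5,5,5,5],"offset":[[0,0,0.3],[0,0,0.5],[0,0,1],[0,0,1],[0,0,0]],"spin":[0,0,0,0,0]}'
```

```text
clock: 21.85
tcp_pos: [0.6208, 0.2211, 0.0102]
orientation: [-3.079, -0.064, -1.453]
ft_force: [-0.6, -0.3, -1.4]
finger_gap: 0.69
clock: 22.35
tcp_pos: [0.6188, 0.2197, 0.0381]
orientation: [-3.084, -0.065, -1.453]
ft_force: [0.1, -0.1, -5.8]
finger_gap: 0.68
```

```bash
python3 -m handwheel '{"grip":[5,5,5,5,5],"offset":[[0,0,3],[0,-2,4],[-1.5,-3.9,2],[-1.5,-3.9,0],[-1.5,-3.9,0]],"spin":[0,0,0,0.05,0.05]}'
python3 -m handwheel '{"grip":[5,5,5,5,5],"offset":[[-1.5,-3.9,0],[-1.5,-3.9,0],[-1.5,-3.9,0],[-1.5,-3.9,0],[-1.5,-3.9,0]],"spin":[0.06,0.06,0.05,0.05,0.04]}'
python3 -m handwheel '{"grip":[5,5,5,5,5],"offset":[[-1.5,-3.9,0],[-1.5,-3.9,0],[-1.5,-3,0],[-1,-1,0],[0,0,0]],"spin":[0,0,0,0,0]}'
```

```text
clock: 22.85
tcp_pos: [0.5718, 0.0875, 0.1319]
orientation: [-3.082, -0.061, -1.339]
ft_force: [2.0, -1.7, -8.2]
finger_gap: 0.686
clock: 23.35
tcp_pos: [0.4924, -0.1143, 0.1339]
orientation: [-3.08, -0.066, -1.066]
ft_force: [1.3, -1.5, -7.1]
finger_gap: 0.685
clock: 23.85
tcp_pos: [0.43, -0.2434, 0.1354]
orientation: [-3.083, -0.071, -1.072]
ft_force: [0.7, -0.2, -7.2]
finger_gap: 0.686
```

```bash
python3 -m handwheel '{"grip":[5,5,5,5,5],"offset":[[0.4,0.3,-2],[0,0.2,-3],[0,0,-3],[0,0,-1],[0,0,0]],"spin":[-0.015,0,0,0,0]}'
python3 - <<'E'
from h import *
shot('wrist','w9.png'); s=arm.observe(); print(s['tcp_pos'],s['orientation'])
E
```

```text
clock: 24.35
tcp_pos: [0.4371, -0.2358, 0.0458]
orientation: [-3.08, -0.076, -1.084]
ft_force: [-0.1, 0.6, -6.7]
finger_gap: 0.686
[ 0.43740546 -0.23599186  0.04648365] [-3.07961415 -0.07706527 -1.08414146]
```

View pics/w9.png

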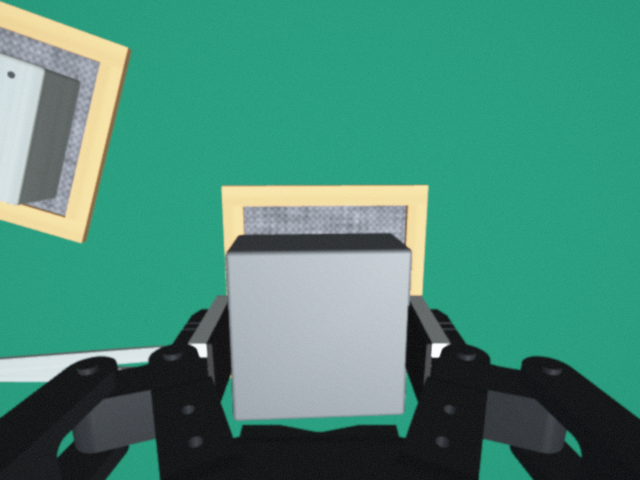

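Block square above the nest (rim 222–428 px). I lower it with a small correction.

```bash
python3 -m handwheel '{"grip":[5,5,5,5],"offset":[[0,-0.7,-1],[0,0,-0.8],[0,0,-0.4],[0,0,0]],"spin":[0,0,0,0]}'
```

```text
clock: 24.8
tcp_pos: [0.4401, -0.2451, 0.0264]
orientation: [-3.077, -0.082, -1.084]
ft_force: [-0.2, 0.2, -6.7]
finger_gap: 0.686
```

```bash
python3 -m handwheel '{"grip":[5,5,5,5],"offset":[[-0.2,0.2,-0.5],[0,0,-0.3],[0,0,-0.2],[0,0,0]],"spin":[0,0,0,0]}'; python3 -m handwheel '{"grip":[5],"offset":[[0,0,-0.15]],"spin":[0]}'; python3 -m handwheel '{"grip":[5],"offset":[[0,0,-0.1]],"spin":[0]}'
```

```text
clock: 25.2
tcp_pos: [0.4381, -0.243, 0.0161]
orientation: [-3.077, -0.083, -1.085]
ft_force: [0.0, 0.5, -8.0]
finger_gap: 0.686
clock: 25.3
tcp_pos: [0.4384, -0.2431, 0.0148]
orientation: [-3.076, -0.084, -1.085]
ft_force: [0.5, 0.4, -6.2]
finger_gap: 0.687
clock: 25.4
tcp_pos: [0.4384, -0.2431, 0.0137]
orientation: [-3.076, -0.084, -1.085]
ft_force: [-0.4, 0.7, -6.4]
finger_gap: 0.684
```

```bash
python3 -m handwheel '{"grip":[5],"offset":[[0,0,-0.1]],"spin":[0]}'; python3 -m handwheel '{"grip":[5],"offset":[[0,0,-0.1]],"spin":[0]}'
```

```text
clock: 25.5
tcp_pos: [0.4385, -0.2432, 0.0127]
orientation: [-3.076, -0.084, -1.085]
ft_force: [-0.5, -0.0, -4.0]
finger_gap: 0.685
clock: 25.6
tcp_pos: [0.4386, -0.2432, 0.0125]
orientation: [-3.077, -0.084, -1.085]
ft_force: [-10.0, 4.4, 21.4]
finger_gap: 0.682
```

```bash
python3 -m handwheel '{"grip":[8.5,8.5,8.5,8.5],"offset":[[0,0,0.05],[0,0,0],[0,0,0],[0,0,0]],"spin":[0,0,0,0]}';python3 -m handwheel '{"grip":[8.5,8.5,8.5,8.5,8.5],"offset":[[0,0,1],[0,0,3],[0,0,4],[0.5,2,4],[1,4,0]],"spin":[0,0,0,0,0]}'
python3 -m handwheel '{"grip":[8.5,8.5,8.5,8.5,8.5],"offset":[[1,4.5,0],[0.5,4.5,0],[0,4.5,0],[-0.5,4.5,0],[-0.5,4,0]],"spin":[0,0,0,0,0]}'
python3 -m handwheel '{"grip":[8.5,8.5,8.5],"offset":[[-1,4,0],[-0.5,2.5,0],[0,0,0]],"spin":[0,0,0]}'
python3 wr.py w10.png .443 .089 .03
python3 - <<'E'
from meas import *
a,d,p=shot('top','top3.png'); C=cloud(p,d)
for n,(x,y),z in [('sq',(.439,-.243),.032),('round',(.443,.089),.03)]:
    m=(np.hypot(C[...,0]-x,C[...,1]-y)<.05)&(C[...,2]>z-.01)&(C[...,2]<.06)
    o=outline(p,m,z); print(n,*o[:-1])
E
```

```text
clock: 26.0
tcp_pos: [0.4416, -0.2446, 0.0154]
orientation: [-3.073, -0.089, -1.085]
ft_force: [-0.5, -0.0, 0.5]
finger_gap: 0.997
clock: 26.5
tcp_pos: [0.4553, -0.1866, 0.1418]
orientation: [-3.072, -0.088, -1.092]
ft_force: [1.3, 1.0, 0.3]
finger_gap: 0.993
clock: 27.0
tcp_pos: [0.4628, 0.0409, 0.1489]
orientation: [-3.065, -0.096, -1.096]
ft_force: [1.3, -0.5, 0.1]
finger_gap: 0.995
clock: 27.3
tcp_pos: [0.4463, 0.1151, 0.1519]
orientation: [-3.061, -0.098, -1.087]
ft_force: [-0.0, 0.4, 0.0]
finger_gap: 0.994
[0.44662565 0.11355818 0.15183493] [0.4897605  0.15309853 0.29876964]
0.03 rect c [443.  89.] size [61. 61.] ang 72.8 centroid [443.  89.] area 2919 (np.int64(27), np.float64(0.06166790301904899))
sq rect c [ 438. -242.] size [61. 62.] ang 27.8 centroid [ 437. -243.] area 3594
round rect c [433.  80.] size [34. 61.] ang 43.1 centroid [433.  81.] area 1416
```

Square placed (438,−243). The tool has picked up a tilt of about 0.1 rad that rows cannot correct; small enough for the round block, whose grasp I check step by step.

```bash
python3 -m handwheel '{"grip":[8.5,8.5,8.5,8.5,8.5],"offset":[[-0.5,-1.8,-2],[0,0,-3],[0,0,-3],[0,0,-1.5],[0,0,0]],"spin":[0,0,0,0,0]}' 60
```

```text
clock: 27.9
tcp_pos: [0.444, 0.0855, 0.0552]
orientation: [-3.06, -0.103, -1.1]
ft_force: [0.0, 0.1, 0.4]
finger_gap: 0.993
```

```bash
python3 -m handwheel '{"grip":[8.5,8.5,8.5,8.5],"offset":[[-0.4,0.5,-1],[0,0,-0.8],[0,0,-0.4],[0,0,0]],"spin":[0,0,0,0]}' 60
```

```text
clock: 28.3
tcp_pos: [0.442, 0.0869, 0.0345]
orientation: [-3.06, -0.104, -1.106]
ft_force: [-0.2, -0.5, -0.4]
finger_gap: 0.994
```

```bash
python3 -m handwheel '{"grip":[8.5,8.5,8.5,8.5],"offset":[[-0.1,0.2,-1],[0,0,-0.8],[0,0,-0.3],[0,0,0]],"spin":[0,0,0,0]}' 60
python3 - <<'E'
from h import *
shot('wrist','w11.png'); s=arm.observe(); print(s['tcp_pos'],s['orientation'])
E
```

```text
clock: 28.7
tcp_pos: [0.4432, 0.0881, 0.0147]
orientation: [-3.057, -0.106, -1.108]
ft_force: [-0.0, -0.4, -0.1]
finger_gap: 0.998
[0.44325749 0.08808826 0.0148367 ] [-3.05697906 -0.10614359 -1.1077734 ]
```

View pics/w11.png

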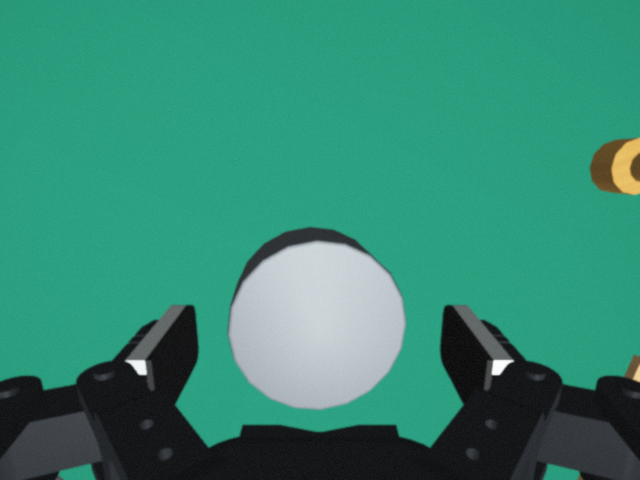

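The round block (229–406 px) is centred between the open fingers. Lower slightly and grip.

```bash
python3 -m handwheel '{"grip":[8.5,5,5,5,5],"offset":[[-0.1,0,-0.4],[0,0,0],[0,0,0],[0,0,0],[0,0,0]],"spin":[0,0,0,0,0]}' 60
python3 -m handwheel '{"grip":[5,5,5,5,5],"offset":[[0,0,0],[0,0,0.3],[0,0,0.5],[0,0,1],[0,0,0]],"spin":[0,0,0,0,0]}'
```

```text
clock: 29.25
tcp_pos: [0.4425, 0.0884, 0.0122]
orientation: [-3.057, -0.107, -1.108]
ft_force: [1.0, -0.1, -5.6]
finger_gap: 0.702
clock: 29.75
tcp_pos: [0.4405, 0.088, 0.03]
orientation: [-3.06, -0.106, -1.107]
ft_force: [0.1, 0.4, -6.5]
finger_gap: 0.702
```

```bash
python3 -m handwheel '{"grip":[5,5,5,5,5],"offset":[[0,0,3],[0,0,3],[1,-2,3],[2,-3.4,0],[2,-3.4,0]],"spin":[0,0,0,0,0]}'
python3 -m handwheel '{"grip":[5,5,5,5,5],"offset":[[2,-3.4,0],[2,-3.4,0],[2,-3.4,0],[2,-3.4,0],[2,-3.4,0]],"spin":[0,0,0,0,0]}'
python3 -m handwheel '{"grip":[5,5,5,5],"offset":[[2.2,-2.5,0],[1.5,-1.5,0],[0,0,0],[0,0,0]],"spin":[0,0,0,0]}'
```

```text
clock: 30.25
tcp_pos: [0.4876, 0.0015, 0.1224]
orientation: [-3.064, -0.106, -1.097]
ft_force: [-0.1, 0.9, -5.7]
finger_gap: 0.696
clock: 30.75
tcp_pos: [0.589, -0.1767, 0.1203]
orientation: [-3.068, -0.108, -1.097]
ft_force: [0.6, 1.2, -4.5]
finger_gap: 0.699
clock: 31.15
tcp_pos: [0.6256, -0.2268, 0.1148]
orientation: [-3.073, -0.104, -1.107]
ft_force: [-0.3, 0.3, -5.7]
finger_gap: 0.694
```

```bash
python3 -m handwheel '{"grip":[5,5,5,5,5],"offset":[[0.5,0.7,-2],[0,0,-2.5],[0,0,-2],[0,0,-1],[0,0,0]],"spin":[0,0,0,0,0]}'
python3 - <<'E'
from h import *
s=arm.observe(); print(s['tcp_pos'],s['orientation'])
a,d,p=shot('wrist','w12.png'); C=cloud(p,d)
# top face of held block: tilt
m=np.zeros(d.shape,bool); m[280:380,260:370]=1; m&=d>0
P=C[m]; c=P.mean(0); n=np.linalg.svd((P-c)[::7],full_matrices=False)[2][2]; print('face centre',c,'normal',n)
E
```

```text
clock: 31.65
tcp_pos: [0.6279, -0.2157, 0.0367]
orientation: [-3.075, -0.103, -1.104]
ft_force: [0.6, -0.1, -5.4]
finger_gap: 0.702
[ 0.62790872 -0.21570048  0.03670421] [-3.07499868 -0.10263981 -1.10392463]
face centre [ 0.62804459 -0.21341883  0.05428109] normal [-0.01415297 -0.00420079 -0.99989102]
```

View pics/w12.png

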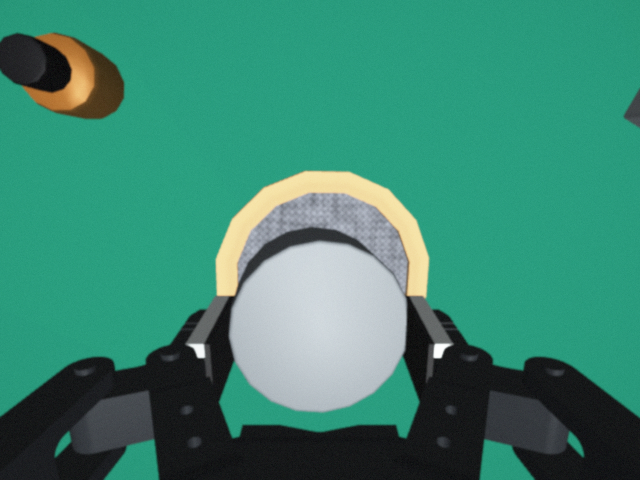

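The held block is flat (normal within 0.015 rad), above its nest. I shift and lower it.

```bash
python3 -m handwheel '{"grip":[5,5,5,5],"offset":[[0.6,-0.5,-0.7],[0,0,-0.6],[0,0,-0.2],[0,0,0]],"spin":[0,0,0,0]}'
python3 -m handwheel '{"grip":[5],"offset":[[0,0,-0.2]],"spin":[0]}'
```

```text
clock: 32.1
tcp_pos: [0.6369, -0.2219, 0.0248]
orientation: [-3.071, -0.107, -1.105]
ft_force: [-0.5, -0.0, -6.2]
finger_gap: 0.702
clock: 32.2
tcp_pos: [0.6372, -0.2219, 0.0232]
orientation: [-3.07, -0.107, -1.105]
ft_force: [1.3, 0.6, -5.6]
finger_gap: 0.696
```

```bash
python3 -m handwheel '{"grip":[5,5,5,5],"offset":[[-0.4,0.1,-0.3],[0,0,-0.3],[0,0,-0.15],[0,0,-0.1]],"spin":[0,0,0,0]}'
python3 -m handwheel '{"grip":[5],"offset":[[0,0,-0.1]],"spin":[0]}';python3 -m handwheel '{"grip":[5],"offset":[[0,0,-0.1]],"spin":[0]}'
```

```text
clock: 32.6
tcp_pos: [0.6326, -0.221, 0.0144]
orientation: [-3.071, -0.108, -1.105]
ft_force: [-4.9, -0.9, 4.5]
finger_gap: 0.7
clock: 32.7
tcp_pos: [0.6326, -0.2211, 0.0143]
orientation: [-3.071, -0.108, -1.105]
ft_force: [-9.9, 2.2, 13.0]
finger_gap: 0.696
clock: 32.8
tcp_pos: [0.6326, -0.221, 0.0143]
orientation: [-3.072, -0.109, -1.105]
ft_force: [-6.8, 1.3, 8.0]
finger_gap: 0.698
```

On the floor at the expected height. Release, rise, move aside, and check everything.

```bash
python3 -m handwheel '{"grip":[8.5,8.5,8.5,8.5],"offset":[[0,0,0.05],[0,0,0],[0,0,0],[0,0,0]],"spin":[0,0,0,0]}';python3 -m handwheel '{"grip":[8.5,8.5,8.5,8.5,8.5],"offset":[[0,0,1],[0,0,3],[0,0,4],[0,0,4],[0,0,4]],"spin":[0,0,0,0,0]}'
python3 -m handwheel '{"grip":[8.5,8.5,8.5,8.5,8.5],"offset":[[-1,3,3],[-2,3,0],[-2,3,0],[-2,3,0],[0,0,0]],"spin":[0,0,0,0,0]}'
python3 - <<'E'
from meas import *
N=dict(square=(.439,-.243,.032),oblong=(.444,-.098,.03),round=(.634,-.2205,.032),hex=(.639,-.011,.03),mount=(.466,.261,.028))
for cam in('top','scene','wrist'):
    a,d,p=shot(cam,cam+'_end.png'); C=cloud(p,d)
    for n,(x,y,z) in N.items():
        r=np.hypot(C[...,0]-x,C[...,1]-y); m=(r<.05)&(abs(C[...,2]-z)<.010)&(d>0)
        if m.sum()<150: continue
        m2=cv2.erode(((abs(C[...,2]-z)<.006)&m).astype(np.uint8),np.ones((5,5)))>0
        P=C[m2]; 
        if len(P)<20: continue
        q=np.linalg.lstsq(np.c_[P[:,:2]-P[:,:2].mean(0),np.ones(len(P))],P[:,2],rcond=None)[0]
        o=outline(p,m,z); print(cam,n,*o[:-3],'mid off mm',(np.array(o[1])-[x*1000,y*1000]).round(1),'topz',round(q[2]*1000,1),'tilt',np.hypot(*q[:2]).round(3))
s=arm.observe(); print(s['tcp_pos'],s['clock'],s['ft_force'])
E
```

```text
clock: 33.2
tcp_pos: [0.6355, -0.2215, 0.0176]
orientation: [-3.067, -0.113, -1.105]
ft_force: [-0.5, 0.3, 0.9]
finger_gap: 0.995
clock: 33.7
tcp_pos: [0.6314, -0.2199, 0.1787]
orientation: [-3.073, -0.105, -1.103]
ft_force: [1.2, 0.3, -0.1]
finger_gap: 0.997
clock: 34.2
tcp_pos: [0.5631, -0.0961, 0.2224]
orientation: [-3.061, -0.117, -1.105]
ft_force: [0.5, -1.0, 1.4]
finger_gap: 0.995
top oblong rect c [442. -97.] size [52. 27.] ang 9.1 centroid [443. -97.] mid off mm [-2.  1.] topz 30.7 tilt 0.022
top hex rect c [640. -12.] size [43. 48.] ang 53.9 centroid [640. -11.] mid off mm [ 1. -1.] topz 30.6 tilt 0.016
top mount rect c [468. 260.] size [28. 31.] ang 0.2 centroid [467. 260.] mid off mm [ 2. -1.] topz 28.3 tilt 0.03
scene square rect c [ 442. -235.] size [78. 67.] ang 28.3 centroid [ 442. -236.] mid off mm [3. 8.] topz 33.9 tilt 0.005
scene oblong rect c [447. -92.] size [64. 40.] ang 9.8 centroid [447. -93.] mid off mm [3. 6.] topz 32.0 tilt 0.016
scene round rect c [ 635. -213.] size [77. 61.] ang 70.0 centroid [ 635. -213.] mid off mm [1.  7.5] topz 33.7 tilt 0.001
scene hex rect c [644.  -5.] size [56. 47.] ang 54.5 centroid [643.  -5.] mid off mm [5. 6.] topz 31.9 tilt 0.003
scene mount rect c [471. 266.] size [40. 29.] ang 23.5 centroid [471. 265.] mid off mm [5. 5.] topz 30.3 tilt 0.051
wrist square rect c [ 443. -240.] size [59. 61.] ang 27.5 centroid [ 450. -237.] mid off mm [4. 3.] topz 31.9 tilt 0.006
wrist oblong rect c [445. -99.] size [56. 30.] ang 9.3 centroid [445. -99.] mid off mm [ 1. -1.] topz 29.9 tilt 0.003
wrist round rect c [ 632. -218.] size [61. 64.] ang 25.0 centroid [ 632. -218.] mid off mm [-2.   2.5] topz 32.0 tilt 0.001
wrist hex rect c [641. -12.] size [48. 42.] ang 25.4 centroid [641. -12.] mid off mm [ 2. -1.] topz 30.1 tilt 0.003
[ 0.56463695 -0.10165662  0.22178952] 34.35 [ 0.71302805 -0.92369727 -0.27279286]
```

View pics/top_end.png

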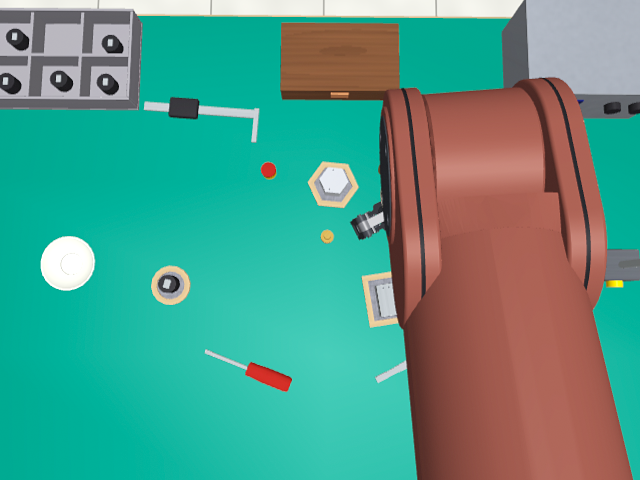

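```bash
python3 -m handwheel '{"grip":[8.5,8.5],"offset":[[0,0,0],[0,0,0]],"spin":[0,0]}'; python3 -c "
from workcell import arm; print(arm.finish_job())"
```

```text
clock: 34.55
tcp_pos: [0.5652, -0.1038, 0.2217]
orientation: [-3.061, -0.116, -1.114]
ft_force: [0.3, -0.0, 0.2]
finger_gap: 0.994
the job is handed in; nothing more can be done
None
```

I took both piles apart and put all five pieces in their own nests, then handed the job in at about 34.6 s. No verdict comes back, so I go by my own checks. I saw no piece fall or topple, and each was released only after contact showed on the force reading (about 8–25 N).

**Last checks:**
- **Position:** the wrist and top cameras put every piece within about 5 mm of its nest centre, against the 13 mm limit.
- **Height:** top faces measured within about 1 mm of where they should be lying flat (32, 30 and 28 mm).
- **Tilt:** the four larger pieces fitted at 0.006 rad or less in the wrist view. The oblong and hex fitted at up to 0.022 rad in the top view.

**What disagreed:**
- **Scene camera offsets:** it showed offsets of 6–9 mm for all five pieces, because its outlines include the pieces' visible sides.
- **Mount tilt:** the small mount's fit gave 0.03 rad (top) and 0.051 rad (scene, just over the 0.05 limit). I put this down to the few pixels on its face. Its height of 28.3 mm in the top view and the firm touch-down say it lies flat, but I did not recheck it from close by.
- **Top view partly blocked:** the arm hid the square and round blocks in the last top picture, so their final positions come from the wrist camera. An earlier top picture agreed for the square.

**What went wrong on the way:** the tool slowly picked up a tilt of about 0.1 rad that the moves could not correct, and it drifted several millimetres on each descent. I re-centred it before each later grasp and placing. On the first grasp the mount may have slid up to about 10 mm sideways on the hex piece as the fingers closed.

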